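Hold a doming punch in its guide

TASK

Get the punch guide on the jeweller's bench ready for a hammer blow: first clear the stray orange-capped jar from in front of the guide and stand it upright on the red spot of the low shelf, in line with the other two jars. Then take the long blue-headed punch out of its rack, thread it from above down through the upper and then the lower brass bushing of the guide, and finish still gripping it motionless, its nose well out below the lower bushing but hanging clear of the steel anvil underneath. Leave the other two jars and the other two punches in their places.

Things in the scene. Friction and masses are not known exactly. Their poses are not given: they have to be found in the camera images.
- punch: punch to use: steel rod 12 mm thick, 105 mm long, hemispherical nose, under a square blue head 20 x 20 x 34 mm with sides facing the body's x and y. Origin: centre of the head's underside (head z 0 to +34 mm, rod z 0 to -105 mm), z up. About 0.14 kg. Hangs upright by its head in one of the rack's holes, origin 125 mm over the bench, turned up to 0.12 rad from the rack
- punch_nose (a point): the lowest point of the punch's nose, on its axis, 105 mm below the head's underside
- rack: fixed wooden punch rack, a table-like stand 70 x 150 mm, top at 125 mm; three holes of 14.5 mm diameter right through its 14 mm top board, in a row along its own y axis at -50, 0 and +50 mm. Origin: centre of its underside on the bench, z up
- punch_a: another punch in the rack, to be left there: same rod but 80 mm long, square brass head 20 x 20 x 22 mm. Origin: centre of the head's underside
- punch_b: another punch in the rack, to be left there: same rod but 80 mm long, square dark steel head 20 x 20 x 22 mm. Origin: centre of the head's underside
- guide: fixed punch guide: dark steel base plate 110 x 150 x 12 mm, green column and two green arms, each with a round brass bushing (38 mm outside, 15 mm bore, 16 mm tall), both bores on one vertical axis through the origin, which is on the bench. Heights: anvil top 26, lower bushing 54-70, upper bushing and column top 120 mm (upper bushing from 104). Column 60-88 mm from the axis along own +y
- upper_mouth (a point): centre of the upper bushing's top face, on the axis of both bores, 120 mm above the bench
- lower_exit (a point): centre of the lower bushing's underside, on the same axis, 54 mm above the bench
- anvil_top (a point): centre of the top face of the round steel anvil (44 mm diameter) on the guide's base, on the same axis, 26 mm above the bench
- stray: the stray jar: amber glass with an orange cap, round, 44 mm diameter, 70 mm tall, 0.15 kg on average; stands upright on the bench on the robot's side of the guide, about 125 mm from the bushing axis. Origin: centre of its underside, z up
- shelf: fixed low wooden shelf 75 x 190 mm, top 35 mm above the bench, nothing above it; three places for jars in a row along its own y axis at -62, 0 and +62 mm (x = 0). Origin: centre of its underside on the bench, z up
- place: flat red spot, 48 mm diameter, painted on the shelf top at the one empty place of the row (which of the three places varies); it lies 35 mm above the bench. Origin: its centre
- jar_a: jar of the row on the shelf, to be left there: green glass, white cap, 44 mm diameter, 70 mm tall. Origin: centre of its underside
- jar_b: the other jar of the row, just like jar_a, to be left there. Origin: centre of its underside

How it is judged:
On the way, in this order (a step that is already met when the one before it is completed fails the run):
1. the stray jar stands released and upright on the red spot of the shelf (horizontal distance between stray and place below 0.014 m and z of stray in the frame of shelf between 0.03 and 0.04 m and angle between stray's own z axis and vertical below 0.1 rad and contact force between stray and the fingers below 0.1 N and linear speed of stray below 0.02 m/s), for 0.2 s.
2. the punch's nose is inside the upper bushing or between the two, entered from above (horizontal distance between punch_nose and upper_mouth below 0.008 m and z of punch_nose in the frame of guide between 0.07 and 0.118 m and angle between punch's own z axis and vertical below 0.12 rad), for 0.05 s.
At the end, for the whole second after the job is handed in: punch gripped, still, upright (0.1 rad) on the axis of both bushings, nose 4 mm or more below the lower bushing and 3 mm or more above the anvil; stray jar released, upright on the shelf within 14 mm of the red spot's centre; other jars within 20 mm, other punches within 15 mm of their starts (all of step 1 and z of punch_nose in the frame of guide between 0.029 and 0.05 m and horizontal distance between punch_nose and lower_exit below 0.006 m and horizontal distance between punch and upper_mouth below 0.008 m and angle between punch's own z axis and vertical below 0.1 rad and contact force between punch and the fingers above 1 N and linear speed of punch below 0.02 m/s and distance of each of jar_a, jar_b from where it was at the start of the episode below 0.02 m and angle between each of jar_a, jar_b's own z axis and vertical below 0.2 rad and distance of each of punch_a, punch_b from where it was at the start of the episode below 0.015 m); the arm keeps its last pose, push and grip.
It fails at once if one of the other jars is pushed 30 mm or tipped (distance of any of jar_a, jar_b from where it was at the start of the episode above 0.03 m or angle between any of jar_a, jar_b's own z axis and vertical above 0.4 rad).
It fails at once if one of the other punches is pulled out of its place (distance of any of punch_a, punch_b from where it was at the start of the episode above 0.03 m).
It also fails if it takes over 59 s, if anything falls off the work surface, if the arm or the gripper's body presses on something with over 40 N, if the wrist force passes 120 N, or if a joint passes its speed limit or range.

ROBOT

A 7-joint arm with a two-finger parallel gripper is mounted at the origin on the work surface. World frame = base frame: x ahead of the robot, y to its left, z up, the work surface at z = 0. Lengths are in m, angles in rad, forces in N, time in s.
With the tool pointing down it reaches from about 0.4 to 0.875 m from the base axis. Payload 6.5 kg.
Tool frame: the origin (TCP) lies between the finger pads; the fingertips stand 11 mm ahead of it and the grasp point (between the pads) lies 8 mm behind it; z points along the fingers, y is the line along which they close (so a half turn about z gives the same grasp; the last joint's range is limited). The gripper opens to 88 mm and grips with 3 to 60 N. Pads are 18 mm wide; open, the fingers measure 123 mm over their backs; the gripper's body (75 mm by 187 mm) begins 45 mm behind the grasp point.
Start: joints at [1.242, 0.536, -0.004, 1.538, 0.003, 1.067, -0.071], TCP at [0.169, -0.628, 0.25] pointing down, gripper open.
Joint ranges: [-2.7, 2.7], [-0.37, 2.16], [-1.27, 1.26], [0.24, 2.4], [-1.31, 4.45], [0.19, 1.91], [-2.76, 2.76]. Speed limits (rad/s): [2.39, 2.39, 3.14, 3.14, 3.14, 3.14, 3.14].

INTERFACE

Orientations are given as a unit quaternion [x, y, z, w].
In Python, from rig import read_state, get_image, close_job gives the robot as it stands.
- The arm moves only by the tool servo_tool, never from a script. Its arguments are lists of equal length, an entry for each row: "offset": the shift along the tool's x, y, z in mm, a list of three; "twist": the turn, a rotation vector about the tool's x, y, z in degrees, a list of three; "grip": the opening, from 0 (shut) to 1 (fully open). A call has 1 to 5 rows; each row shifts and turns the commanded pose from where the row before left it, along the tool's axes as they then stand; what a row does not reach is not made up. A row lasts 1/12 s, in which the tool goes at most 41.7 mm and 7.16 degrees, less where a joint would pass 70% of its speed; a pose out of reach is approached as far as the arm can. A call is refused whole if a number of a shift passes 41.7 or a number of a turn 7.16, either way. A call with a gripper value outside its range is refused whole. The fingers move at their own pace and stop on an object; "grip_force" is the grip in N (left out, the last holds). Time passes only in rows, so rows that do not move let the fingers close. It gives the time, the measured TCP pose, the force, the opening and the grip force at its end, in the units of the state.
- read_state(): the state, without advancing time (a new reading comes with each control period).
- get_image(name): name is "scene" or "top" or "wrist"; returns a dict with "pixels" (384x512x3 uint8, red, green, blue), "camera_matrix" (3x3 intrinsics, pixels), "rvec" (rotation vector, rad) and "tvec" (3), from world to camera coordinates, as OpenCV has them. Camera axes: x right, y down, z forward; pixel columns grow to the right and rows downward; lengths in m; the calibration is good to about 2 mm. A picture is of the moment at which its call begins. There is no depth.
- close_job(): hands the job in; it is judged then, once.
The state is a dict: "t": time; "q": joint angles; "qvel": joint speeds; "joint_efforts": joint torques, N m; "ee_pos": TCP position; "ee_rot": TCP orientation; "contact_force": force on the tool from outside, world axes, zero at the start; "ft_torque": the same for the moment, N m; "finger_gap": opening from 0.0 (shut) to 1.0 (fully open); "grasp_force": force on a finger pad.
Only numpy, scipy, OpenCV 4.12 (cv2) and the standard library are available. Lean on these libraries where they do the work, as an engineer would, in place of code of your own. Each camera call takes 0.05 s, during which the arm holds its last target. There are 200 camera calls.

## Working session

There is one attempt and no reset: what is moved stays moved. The work goes in short steps, Python scripts to look and compute and a tool call to move; the robot and the scene stay as the last step left them, time stands still between calls to the robot, and variables do not carry over. Pictures are saved under pics/ and viewed, at most 10 in all, crops included, and the job is handed in when it is done.

Besides the shell and the picture viewer there is one more tool, called after ">>>" in YAML: its name, and indented under it one key for each argument. servo_tool: Moves the arm, as the interface text tells. Its arguments: {"type":"object","properties":{"offset":{"type":"array","items":{"type":"array","items":{"type":"number"}}},"twist":{"type":"array","items":{"type":"array","items":{"type":"number"}}},"grip":{"type":"array","items":{"type":"number"}},"grip_force":{"type":"number"}},"required":["offset","twist","grip"]}

```bash
mkdir -p pics; ls; cat > h.py <<'E'
import numpy as np, cv2
from rig import read_state, get_image, close_job
from scipy.spatial.transform import Rotation as R
def cam(n):
    d=get_image(n); d['R']=R.from_rotvec(np.ravel(d['rvec'])).as_matrix(); d['t']=np.ravel(d['tvec']); d['K']=np.array(d['camera_matrix']); return d
def save(d,f): cv2.imwrite('pics/'+f,cv2.cvtColor(d['pixels'],cv2.COLOR_RGB2BGR))
def ray(d,p):
    v=d['R'].T@np.linalg.inv(d['K'])@np.array([p[0],p[1],1.]); return -d['R'].T@d['t'], v/np.linalg.norm(v)
def onz(d,p,z):
    o,v=ray(d,p); return o+v*(z-o[2])/v[2]
def proj(d,X):
    c=d['K']@(d['R']@np.array(X)+d['t']); return c[:2]/c[2]
def tri(d1,p1,d2,p2):
    o1,v1=ray(d1,p1);o2,v2=ray(d2,p2)
    s=np.linalg.lstsq(np.c_[v1,-v2],o2-o1,rcond=None)[0]
    a=o1+s[0]*v1;b=o2+s[1]*v2
    return (a+b)/2,np.linalg.norm(a-b)
def blobs(d,lo,hi,amin=20):
    hsv=cv2.cvtColor(d['pixels'],cv2.COLOR_RGB2HSV); m=cv2.inRange(hsv,np.array(lo),np.array(hi))
    n,l,s,c=cv2.connectedComponentsWithStats(m)
    return [(s[i].tolist(),c[i].round(1).tolist()) for i in range(1,n) if s[i][4]>=amin],l
E
python3 - <<'E'
from h import *
for n in ['scene','top','wrist']:
    d=cam(n); save(d,n+'0.png'); print(n,d['K'][0,0],ray(d,(256,192)))
print(read_state())
a=[cv2.imread(f'pics/{n}0.png') for n in ['scene','top','wrist']]
E
```

```text
pics
scene 382.29819653279964 (array([1.0167658 , 0.47887564, 0.62259413]), array([-0.54485603, -0.56527302, -0.61935315]))
top 420.55975170635577 (array([0.44184892, 0.00835659, 1.18787028]), array([ 0.12458113, -0.02684054, -0.99184632]))
wrist 319.073742191028 (array([ 0.24764311, -0.60657535,  0.38459126]), array([-0.31264428, -0.09753127, -0.94484983]))
{'t': 0.15, 'q': array([ 1.24181364,  0.53698186, -0.00442626,  1.53860457,  0.00259179,
        1.06730202, -0.07120264]), 'qvel': array([-5.04584681e-04, -1.42487084e-03,  9.05065770e-05, -2.79689056e-03,
       -1.09357831e-03, -1.09954641e-03, -2.00471124e-04]), 'joint_efforts': array([ 1.51526332e-03, -5.71326542e+01,  9.91766006e-01, -2.51828921e+01,
       -5.61206450e-02,  1.52119651e-02,  1.08009165e-04]), 'ee_pos': array([ 0.168725  , -0.62726302,  0.24906333]), 'ee_rot': array([ 9.91376818e-01,  1.31040407e-01, -1.31917805e-04, -6.31405236e-04]), 'contact_force': array([ 0.11161171,  0.1511753 , -0.17658458]), 'ft_torque': array([ 0.07419648, -0.0349319 ,  0.00600676]), 'grasp_force': 0.0, 'finger_gap': 0.9989304712054101}
```

View pics/scene0.png

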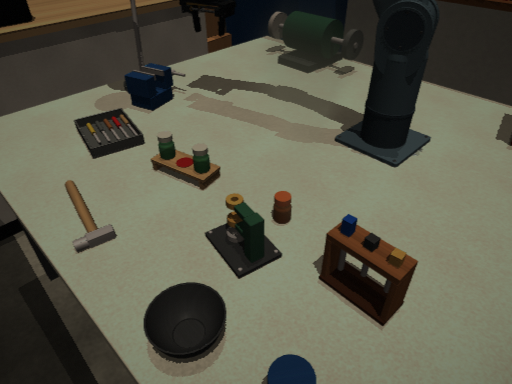

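View pics/top0.png

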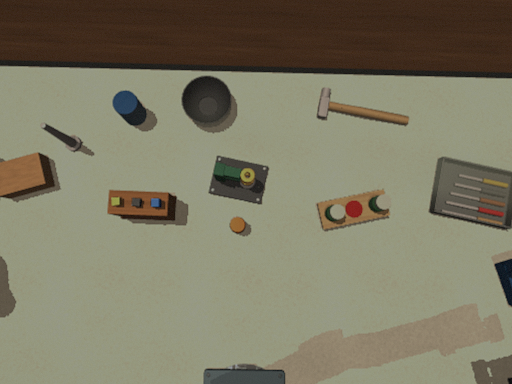

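The scene view shows the blue head at about (349,226), the orange cap at (283,198), the brass bushing at (235,201) and the red spot at (185,162). In the top view they are at (155,202), (237,225), (248,178) and (354,209). The white caps at top (337,212) and (380,203) flank the spot.

```bash
python3 - <<'E'
from h import *
s=cam('scene');t=cam('top')
def pick(d,lo,hi,near,r=25):
    b,_=blobs(d,lo,hi,15); b=[x for x in b if np.hypot(*(np.array(x[1])-near))<r]; b.sort(key=lambda x:-x[0][4]); print(near,b[:2]); return b[0][1]
C={'blue':((105,120,40),(130,255,255),(349,226),(155,202)),
'orange':((5,150,100),(14,255,255),(283,196),(237,225)),
'red':((0,180,90),(4,255,255),(185,162),(354,209)),
'brass':((15,100,90),(30,255,255),(235,201),(248,178)),
'brassp':((15,100,90),(30,255,255),(397,257),(116,202)),
'green':((50,60,20),(90,255,255),(248,235),(228,172))}
for k,(lo,hi,a,b) in C.items():
    try:
        p=pick(s,lo,hi,a);q=pick(t,lo,hi,b); print(k,tri(s,p,t,q))
        for z in (.035,.07,.12,.159): print('   ',z,onz(t,q,z)[:2].round(4),onz(s,p,z)[:2].round(4))
    except IndexError: print(k,'none')
E
```

```text
(349, 226) [([343, 214, 14, 10, 83], [349.7, 218.8])]
(155, 202) [([151, 199, 9, 8, 65], [155.4, 202.5])]
blue (array([0.54015546, 0.22736132, 0.15540834]), np.float64(0.00040222064551593325))
    0.035 [0.5517 0.2527] [0.4171 0.1627]
    0.07 [0.5484 0.2453] [0.4529 0.1816]
    0.12 [0.5436 0.2347] [0.5039 0.2085]
    0.159 [0.5399 0.2264] [0.5437 0.2294]
(283, 196) [([275, 191, 16, 11, 137], [282.5, 195.9])]
(237, 225) []
orange none
(185, 162) [([176, 158, 17, 9, 117], [184.1, 161.9])]
(354, 209) [([346, 201, 16, 16, 210], [353.6, 208.5])]
red (array([ 0.54688284, -0.29361858,  0.03466059]), np.float64(0.0009492686997487966))
    0.035 [ 0.5465 -0.2932] [ 0.5474 -0.2936]
    0.07 [ 0.5433 -0.284 ] [ 0.5754 -0.2476]
    0.12 [ 0.5388 -0.271 ] [ 0.6153 -0.1819]
    0.159 [ 0.5352 -0.2608] [ 0.6465 -0.1306]
(235, 201) [([226, 193, 17, 12, 132], [233.9, 198.7]), ([227, 218, 8, 5, 18], [230.8, 220.0])]
(248, 178) [([240, 168, 15, 17, 175], [247.3, 175.2])]
brass (array([0.62014681, 0.00196344, 0.11711602]), np.float64(0.0017685626087624983))
    0.035 [0.6331 0.0021] [ 0.5563 -0.0764]

[... 187 characters left out ...]
202) [([111, 196, 9, 10, 36], [113.6, 201.0])]
brassp (array([0.54353611, 0.33027046, 0.14725825]), np.float64(0.00394756358453606))
    0.035 [0.5535 0.367 ] [0.4335 0.2933]
    0.07 [0.5501 0.3561] [0.4682 0.3043]
    0.12 [0.5453 0.3406] [0.5179 0.3201]
    0.159 [0.5415 0.3284] [0.5566 0.3324]
(248, 235) [([235, 202, 29, 61, 826], [253.3, 230.3]), ([236, 224, 7, 9, 25], [239.1, 228.3])]
(228, 172) [([214, 162, 27, 20, 367], [226.4, 172.2])]
green (array([0.63018969, 0.06204677, 0.07474764]), np.float64(0.009553932416757015))
    0.035 [0.6403 0.0603] [0.599  0.0359]
    0.07 [0.6343 0.0587] [0.6239 0.0623]
    0.12 [0.6257 0.0565] [0.6594 0.1   ]
    0.159 [0.6189 0.0547] [0.6872 0.1294]
```

```bash
python3 - <<'E'
from h import *
s=cam('scene');t=cam('top')
for n,d,a,lo,hi in [('ot',t,(237,225),(0,120,60),(20,255,255)),('os',s,(283,196),(5,150,100),(14,255,255))]:
    b,_=blobs(d,lo,hi,20); b=[x for x in b if np.hypot(*(np.array(x[1])-a))<20]; print(n,b)
    for x in b:
        for z in (.06,.07): print(onz(d,x[1],z))
hs=cv2.cvtColor(t['pixels'],cv2.COLOR_RGB2HSV)
print(hs[225,237],hs[212,337],hs[203,380],hs[203,170],hs[215,150])
# wood rack/shelf rects in top
for nm,(x0,y0,x1,y1) in {'rack':(100,180,180,225),'shelf':(310,185,395,235)}.items():
    m=np.zeros(hs.shape[:2],np.uint8); m[y0:y1,x0:x1]=cv2.inRange(hs,(0,90,40),(22,255,255))[y0:y1,x0:x1]
    m=cv2.morphologyEx(m,cv2.MORPH_OPEN,np.ones((3,3)))
    c=max(cv2.findContours(m,0,2)[0],key=cv2.contourArea); r=cv2.minAreaRect(c); z={'rack':.125,'shelf':.035}[nm]
    P=np.array([onz(t,p,z)[:2] for p in cv2.boxPoints(r)]); e=np.diff(P,axis=0); print(nm,P.mean(0),np.linalg.norm(e,axis=1),np.degrees(np.arctan2(e[:,1],e[:,0])))
m,_=blobs(t,(10,0,100),(40,110,255),40)
for z in (.1,.105):
  print([ (x[1],onz(t,x[1],z)[:2].round(3)) for x in m if 315<x[1][0]<395 and 190<x[1][1]<230])
E
```

```text
ot [([230, 217, 16, 16, 187], [237.2, 224.5])]
[0.49480178 0.02660548 0.06      ]
[0.49433228 0.02644368 0.07      ]
os [([275, 191, 16, 11, 137], [282.5, 195.9])]
[0.48799839 0.01966555 0.06      ]
[0.49739713 0.02782792 0.07      ]
[ 16 172 147] [ 29  39 150] [ 25  44 151] [ 12 138  37] [ 13 168  88]
rack [0.53847442 0.27713374] [0.06640934 0.15204115 0.06649346] [   1.35268241  -90.92194131 -179.64092009]
shelf [ 0.54554583 -0.29164944] [0.19070767 0.07605241 0.18924949] [ -76.63583064 -168.86085417  103.20590313]
[([337.4, 211.1], array([ 0.533, -0.234]))]
[([337.4, 211.1], array([ 0.533, -0.233]))]
```

>>> servo_tool:
  offset:
    - [30,-24,0]
    - [30,-24,0]
    - [30,-24,0]
    - [30,-24,0]
    - [30,-24,0]
  twist:
    - [0,0,0]
    - [0,0,0]
    - [0,0,0]
    - [0,0,0]
    - [0,0,0]
  grip: [1,1,1,1,1]

```text
t: 0.77
ee_pos: [0.2833, -0.4713, 0.2498]
ee_rot: [0.991, 0.131, 0.0, 0.0]
contact_force: [0.2, -0.5, -0.1]
finger_gap: 1.004
grasp_force: 0.0
```

>>> servo_tool:
  offset:
    - [30,-24,0]
    - [30,-24,0]
    - [30,-24,0]
    - [30,-24,0]
    - [30,-24,0]
  twist:
    - [0,0,0]
    - [0,0,0]
    - [0,0,0]
    - [0,0,0]
    - [0,0,0]
  grip: [1,1,1,1,1]

```text
t: 1.18
ee_pos: [0.397, -0.3164, 0.25]
ee_rot: [0.991, 0.131, 0.0, 0.0]
contact_force: [-0.1, -0.5, -0.3]
finger_gap: 1.0
grasp_force: 0.0
```

>>> servo_tool:
  offset:
    - [18,-31,0]
    - [18,-31,0]
    - [18,-31,0]
    - [18,-31,0]
    - [18,-31,0]
  twist:
    - [0,0,0]
    - [0,0,0]
    - [0,0,0]
    - [0,0,0]
    - [0,0,0]
  grip: [1,1,1,1,1]

```text
t: 1.6
ee_pos: [0.443, -0.1433, 0.25]
ee_rot: [0.991, 0.131, 0.0, 0.0]
contact_force: [0.2, 0.4, -0.3]
finger_gap: 1.0
grasp_force: 0.0
```

>>> servo_tool:
  offset:
    - [18,-31,0]
    - [18,-31,0]
    - [18,-31,0]
    - [18,-31,0]
    - [18,-31,0]
  twist:
    - [0,0,0]
    - [0,0,0]
    - [0,0,0]
    - [0,0,0]
    - [0,0,0]
  grip: [1,1,1,1,1]

```text
t: 2.02
ee_pos: [0.4897, 0.0298, 0.25]
ee_rot: [0.991, 0.131, 0.0, 0.0]
contact_force: [1.4, -0.0, -0.8]
finger_gap: 0.999
grasp_force: 0.0
```

```bash
python3 - <<'E'
from h import *
w=cam('wrist'); save(w,'w1.png'); st=read_state(); print(st['q'],st['ee_pos'])
for nm,lo,hi in [('orange',(3,130,60),(18,255,255)),('brass',(18,100,70),(32,255,255))]:
    print(nm,blobs(w,lo,hi,60)[0])
E
```

```text
[ 0.14256787  0.29053819 -0.36598214  1.93055286  0.12213302  0.93839287
 -1.58098038] [0.49121763 0.03813018 0.25048054]
orange [([0, 2, 118, 100, 3849], [32.1, 49.5]), ([322, 20, 19, 20, 241], [330.8, 29.7]), ([297, 31, 31, 30, 321], [307.7, 48.8]), ([237, 134, 39, 47, 1445], [255.9, 157.6]), ([446, 148, 66, 63, 1859], [473.4, 175.2]), ([436, 291, 35, 61, 715], [458.4, 319.0]), ([33, 297, 17, 55, 266], [39.3, 325.7]), ([234, 377, 45, 7, 161], [255.8, 380.1]), ([317, 376, 87, 8, 416], [359.9, 380.1])]
brass [([296, 1, 61, 59, 2487], [328.3, 30.9]), ([465, 165, 47, 36, 84], [483.1, 175.2]), ([437, 292, 34, 60, 693], [458.6, 318.6]), ([33, 304, 12, 47, 217], [38.1, 327.7])]
```

View pics/w1.png

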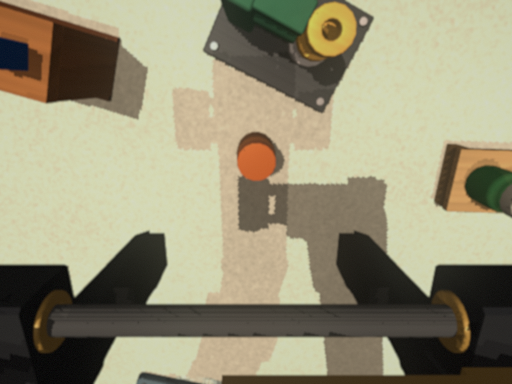

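The picture shows the orange cap at (256,158), the upper bushing at (328,31), the rack top left and the shelf at right.

```bash
python3 - <<'E'
from h import *
w=cam('wrist'); st=read_state(); print(st['ee_pos'],st['ee_rot'])
hsv=cv2.cvtColor(w['pixels'],cv2.COLOR_RGB2HSV)
for nm,lo,hi,a,z in [('orange',(3,150,150),(14,255,255),(256,158),.07),('brass',(15,100,70),(32,255,255),(328,31),.12)]:
    b,l=blobs(w,lo,hi,60); b=[x for x in b if np.hypot(*(np.array(x[1])-a))<25]; print(nm,b)
    i=max(b,key=lambda x:x[0][4]); m=(l==l[int(i[1][1]),int(i[1][0])]).astype(np.uint8) if nm=='orange' else cv2.inRange(hsv,np.array(lo),np.array(hi))*0
    c,r=cv2.minEnclosingCircle(np.array([[i[0][0],i[0][1]]])),0
    print(onz(w,i[1],z), onz(w,(i[0][0]+i[0][2]/2,i[0][1]+i[0][3]/2),z), 'diam', i[0][2]/w['K'][0,0]*(ray(w,(0,0))[0][2]-z))
print(onz(w,(256,192),0), [proj(w,st['ee_pos']+np.array([0,0,k])) for k in (0,-.05)])
E
```

```text
[0.4904948  0.03475551 0.25021639] [ 0.99078059  0.13546263  0.00113709 -0.00155261]
orange [([246, 147, 38, 38, 1128], [264.2, 165.3])]
[0.49626014 0.0263098  0.07      ] [0.49577388 0.02531797 0.07      ] diam 0.03768965479900686
brass [([306, 9, 63, 58, 2581], [338.6, 38.7])]
[0.61832802 0.00460283 0.12      ] [0.61856274 0.00557914 0.12      ] diam 0.052613154327645954
[0.44349859 0.01938037 0.        ] [array([256.86849571, 262.21133503]), array([255.89817077, 220.28555146])]
```

>>> servo_tool:
  offset:
    - [5,2,30]
    - [0,0,40]
    - [0,0,40]
    - [0,0,25]
    - [0,0,0]
  twist:
    - [0,0,0]
    - [0,0,0]
    - [0,0,0]
    - [0,0,0]
    - [0,0,0]
  grip: [1,1,1,1,1]

```text
t: 2.53
ee_pos: [0.4911, 0.0264, 0.1104]
ee_rot: [0.991, 0.131, -0.004, -0.0]
contact_force: [-0.5, -0.9, -0.0]
finger_gap: 0.997
grasp_force: 0.0
```

>>> servo_tool:
  offset:
    - [0,0,0]
    - [0,0,0]
    - [0,0,0]
  twist:
    - [0,0,0]
    - [0,0,0]
    - [0,0,0]
  grip: [1,1,1]

```text
t: 2.78
ee_pos: [0.4964, 0.0275, 0.1167]
ee_rot: [0.991, 0.131, 0.002, 0.0]
contact_force: [0.8, -0.3, 0.2]
finger_gap: 1.004
grasp_force: 0.0
```

```bash
python3 - <<'E'
from h import *
w=cam('wrist'); st=read_state(); print(st['ee_pos'],st['ee_rot'])
b,l=blobs(w,(3,150,120),(14,255,255),200)
T=R.from_quat(st['ee_rot']).as_matrix()
for x in b: P=onz(w,x[1],.07); print(x,P,x[0][2]/w['K'][0,0]*(ray(w,(0,0))[0][2]-.07),T.T@(P-st['ee_pos']))
E
```

```text
[0.49632934 0.02747985 0.11665559] [9.91400807e-01 1.30847357e-01 1.83755108e-03 1.79535839e-04]
([222, 178, 62, 42, 1507], [250.4, 204.4]) [0.50654766 0.03036523 0.07      ] 0.03549563663344859 [ 0.01044916 -0.00017455  0.04669334]
```

>>> servo_tool:
  offset:
    - [0,0,30]
    - [0,0,30]
    - [0,0,18]
    - [0,0,0]
    - [0,0,0]
  twist:
    - [0,0,0]
    - [0,0,0]
    - [0,0,0]
    - [0,0,0]
    - [0,0,0]
  grip: [1,1,1,1,0.7]

```text
t: 3.25
ee_pos: [0.4952, 0.0276, 0.0374]
ee_rot: [0.991, 0.131, 0.0, 0.0]
contact_force: [0.4, 0.8, -0.3]
finger_gap: 0.947
grasp_force: 0.0
```

>>> servo_tool:
  offset:
    - [0,0,0]
    - [0,0,0]
    - [0,0,0]
    - [0,0,0]
    - [0,0,0]
  twist:
    - [0,0,0]
    - [0,0,0]
    - [0,0,0]
    - [0,0,0]
    - [0,0,0]
  grip: [0.6,0.5,0.3,0.3,0.3]
  grip_force: 20

```text
t: 3.67
ee_pos: [0.4953, 0.0275, 0.0373]
ee_rot: [0.991, 0.131, 0.001, 0.0]
contact_force: [-0.0, -0.1, -0.1]
finger_gap: 0.572
grasp_force: 0.0
```

>>> servo_tool:
  offset:
    - [0,0,0]
    - [0,0,0]
    - [0,0,0]
    - [0,0,0]
    - [0,0,0]
  twist:
    - [0,0,0]
    - [0,0,0]
    - [0,0,0]
    - [0,0,0]
    - [0,0,0]
  grip: [0.3,0.3,0.3,0.3,0.3]

```text
t: 4.08
ee_pos: [0.4951, 0.0274, 0.037]
ee_rot: [0.991, 0.131, 0.0, 0.0]
contact_force: [-1.2, -0.8, 5.3]
finger_gap: 0.487
grasp_force: 20.0
```

```bash
python3 - <<'E'
from h import *
w=cam('scene'); save(w,'s2.png'); st=read_state(); print(st['ee_pos'],st['ee_rot'])
w=cam('wrist'); save(w,'w2.png')
E
```

```text
[0.49505194 0.0273871  0.03702142] [9.91382743e-01 1.30996978e-01 1.59433661e-04 1.50696987e-04]
```

View pics/w2.png

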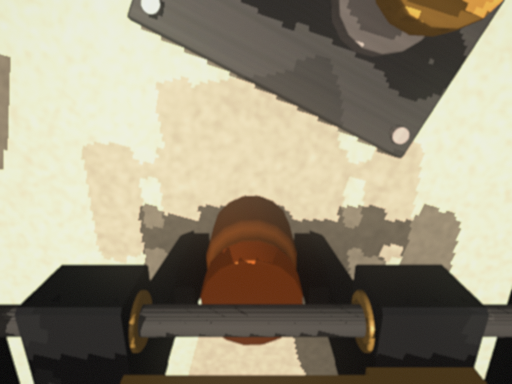

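>>> servo_tool:
  offset:
    - [0,0,-30]
    - [0,0,-40]
    - [0,0,-40]
    - [0,0,-40]
    - [0,0,-10]
  twist:
    - [0,0,0]
    - [0,0,0]
    - [0,0,0]
    - [0,0,0]
    - [0,0,0]
  grip: [0.3,0.3,0.3,0.3,0.3]

```text
t: 4.6
ee_pos: [0.4975, 0.0281, 0.202]
ee_rot: [0.991, 0.131, 0.004, 0.0]
contact_force: [1.6, 0.6, -0.7]
finger_gap: 0.489
grasp_force: 20.0
```

>>> servo_tool:
  offset:
    - [-3.7,35.8,0]
    - [-3.7,35.8,0]
    - [-3.7,35.8,0]
    - [-3.7,35.8,0]
    - [-3.7,35.8,0]
  twist:
    - [0,0,0]
    - [0,0,0]
    - [0,0,0]
    - [0,0,0]
    - [0,0,0]
  grip: [0.3,0.3,0.3,0.3,0.3]

```text
t: 5.02
ee_pos: [0.5229, -0.1518, 0.1959]
ee_rot: [0.991, 0.131, -0.001, -0.0]
contact_force: [1.2, 0.1, -1.1]
finger_gap: 0.489
grasp_force: 20.0
```

>>> servo_tool:
  offset:
    - [-3.7,35.8,0]
    - [-3.7,35.8,0]
    - [-3.7,35.8,0]
    - [-3.7,35.8,0]
    - [0,0,0]
  twist:
    - [0,0,0]
    - [0,0,0]
    - [0,0,0]
    - [0,0,0]
    - [0,0,-7]
  grip: [0.3,0.3,0.3,0.3,0.3]

```text
t: 5.43
ee_pos: [0.5448, -0.3015, 0.1955]
ee_rot: [0.982, 0.187, -0.001, 0.002]
contact_force: [-0.8, -1.9, -0.6]
finger_gap: 0.488
grasp_force: 20.0
```

>>> servo_tool:
  offset:
    - [0,0,0]
    - [0,0,0]
    - [0,0,0]
    - [0,0,0]
    - [0,0,0]
  twist:
    - [0,0,-7]
    - [0,0,-7]
    - [0,0,-7]
    - [0,0,-7]
    - [0,0,-7]
  grip: [0.3,0.3,0.3,0.3,0.3]

```text
t: 5.85
ee_pos: [0.5458, -0.2919, 0.1954]
ee_rot: [0.877, 0.48, -0.001, -0.001]
contact_force: [-0.9, 0.9, -1.8]
finger_gap: 0.487
grasp_force: 20.0
```

>>> servo_tool:
  offset:
    - [0,0,0]
    - [0,0,0]
    - [0,0,0]
    - [0,0,0]
    - [0,0,0]
  twist:
    - [0,0,-7]
    - [0,0,-7]
    - [0,0,-7]
    - [0,0,-7]
    - [0,0,-7]
  grip: [0.3,0.3,0.3,0.3,0.3]

```text
t: 6.27
ee_pos: [0.5458, -0.292, 0.1955]
ee_rot: [0.692, 0.722, -0.0, -0.001]
contact_force: [-0.6, 1.0, -2.1]
finger_gap: 0.49
grasp_force: 20.0
```

>>> servo_tool:
  offset:
    - [0,0,0]
    - [0,0,0]
    - [0,0,0]
    - [0,0,0]
    - [0,0,0]
  twist:
    - [0,0,-7]
    - [0,0,-4]
    - [0,0,0]
    - [0,0,0]
    - [0,0,0]
  grip: [0.3,0.3,0.3,0.3,0.3]

```text
t: 6.68
ee_pos: [0.5461, -0.2921, 0.1961]
ee_rot: [0.623, 0.782, -0.0, -0.0]
contact_force: [-0.4, 0.5, -0.6]
finger_gap: 0.487
grasp_force: 20.0
```

```bash
python3 - <<'E'
from h import *
w=cam('wrist'); save(w,'w3.png'); st=read_state(); print(st['q'],st['ee_pos'],st['ee_rot'])
print(ray(w,(256,192)))
for nm,lo,hi in [('red',(0,180,60),(4,255,255)),('orange',(5,150,80),(14,255,255)),('white',(15,0,110),(40,60,255))]: print(nm,blobs(w,lo,hi,100)[0][:6])
s=cam('scene');
for nm,lo,hi in [('orange',(5,150,80),(14,255,255))]: print(nm,blobs(s,lo,hi,30)[0][:6])
E
```

```text
[ 0.8352643   0.61906958 -0.59775695  1.64209057  0.39722007  1.00510346
  0.33378734] [ 0.54621673 -0.29216722  0.19632723] [ 6.22791820e-01  7.82387548e-01 -1.00056641e-04 -2.53822952e-04]
(array([ 0.52814821, -0.21315019,  0.33183908]), array([ 0.08700235, -0.31498469, -0.94510065]))
red [([227, 150, 48, 44, 1577], [251.5, 170.6])]
orange [([201, 148, 101, 156, 7526], [252.4, 258.5]), ([225, 337, 49, 8, 220], [248.5, 339.9])]
white [([0, 0, 512, 280, 101266], [273.1, 112.2]), ([224, 84, 55, 57, 2432], [250.7, 111.2]), ([143, 206, 14, 12, 123], [149.2, 211.6]), ([476, 249, 36, 56, 1111], [497.9, 284.5]), ([0, 269, 49, 36, 1196], [17.9, 285.9]), ([7, 336, 27, 48, 714], [19.8, 359.4])]
orange [([208, 33, 22, 9, 70], [217.5, 36.4]), ([327, 223, 90, 57, 1279], [373.4, 251.1])]
```

View pics/w3.png

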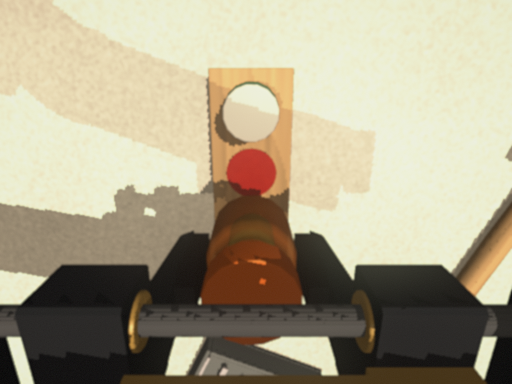

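The red spot is at (251,171), just ahead of the held jar, and the white cap beyond it at (251,111). The tool is square to the shelf.

```bash
python3 - <<'E'
from h import *
w=cam('wrist'); st=read_state(); p=st['ee_pos']; T=R.from_quat(st['ee_rot']).as_matrix()
b,_=blobs(w,(0,180,60),(4,255,255),100); x=b[0][0]; print(x)
c=(x[0]+x[2]/2-.5,x[1]+x[2]/2-.5); red=onz(w,c,.035)
print('red',red,'diam',x[2]/w['K'][0,0]*(ray(w,c)[0][2]-.035),'tool',T.T@(red-p))
print('red by top-edge',onz(w,(c[0],x[1]),.035),onz(w,(251,111),.105))
# jar bottom as held
print('proj of jar base far-rim pt', [proj(w,p+T@np.array([dx,0,.037])) for dx in (0.,.022)])
b,_=blobs(w,(3,120,40),(16,255,255),1000);print(b)
E
```

```text
[227, 149, 48, 45, 1574]
red [ 0.54604553 -0.29407345  0.035     ] diam 0.04469976544498739 tool [-0.0017848  -0.00069935  0.16159387]
red by top-edge [ 0.54090438 -0.27166732  0.035     ] [ 0.53227188 -0.231733    0.105     ]
proj of jar base far-rim pt [array([251.20967004, 226.09265139]), array([251.18112838, 190.9973277 ])]
[([200, 76, 103, 229, 13667], [250.6, 221.1]), ([459, 204, 53, 92, 1422], [487.8, 251.4])]
```

>>> servo_tool:
  offset:
    - [-2.5,0,25]
    - [0,0,35]
    - [0,0,30]
    - [0,0,15]
    - [0,0,5]
  twist:
    - [0,0,0]
    - [0,0,0]
    - [0,0,0]
    - [0,0,0]
    - [0,0,0]
  grip: [0.3,0.3,0.3,0.3,0.3]

```text
t: 7.25
ee_pos: [0.5453, -0.294, 0.084]
ee_rot: [0.622, 0.783, -0.001, -0.002]
contact_force: [-1.0, 0.7, -0.6]
finger_gap: 0.489
grasp_force: 20.0
```

>>> servo_tool:
  offset:
    - [0,0,5]
    - [0,0,4]
    - [0,0,2]
    - [0,0,1]
    - [0,0,0]
  twist:
    - [0,0,0]
    - [0,0,0]
    - [0,0,0]
    - [0,0,0]
    - [0,0,0]
  grip: [0.3,0.3,0.3,0.3,0.3]

```text
t: 7.67
ee_pos: [0.5475, -0.295, 0.0755]
ee_rot: [0.622, 0.783, 0.0, 0.001]
contact_force: [-0.6, 0.0, -2.1]
finger_gap: 0.49
grasp_force: 20.0
```

>>> servo_tool:
  offset:
    - [0,0,1]
    - [0,0,1]
    - [0,0,1]
    - [0,0,0]
    - [0,0,0]
  twist:
    - [0,0,0]
    - [0,0,0]
    - [0,0,0]
    - [0,0,0]
    - [0,0,0]
  grip: [0.3,0.3,0.3,0.3,0.3]

```text
t: 8.08
ee_pos: [0.5471, -0.2949, 0.0721]
ee_rot: [0.622, 0.783, -0.0, 0.0]
contact_force: [-0.7, 0.1, 2.5]
finger_gap: 0.487
grasp_force: 20.0
```

>>> servo_tool:
  offset:
    - [0,0,1]
    - [0,0,0]
  twist:
    - [0,0,0]
    - [0,0,0]
  grip: [0.3,0.3]

```text
t: 8.25
ee_pos: [0.5472, -0.2949, 0.0721]
ee_rot: [0.622, 0.783, -0.0, 0.0]
contact_force: [-4.6, 1.1, 12.8]
finger_gap: 0.486
grasp_force: 20.0
```

>>> servo_tool:
  offset:
    - [0,0,-0.8]
    - [0,0,0]
    - [0,0,0]
    - [0,0,0]
    - [0,0,0]
  twist:
    - [0,0,0]
    - [0,0,0]
    - [0,0,0]
    - [0,0,0]
    - [0,0,0]
  grip: [0.3,0.5,0.55,0.6,0.7]

```text
t: 8.67
ee_pos: [0.5469, -0.2946, 0.0713]
ee_rot: [0.622, 0.783, 0.0, -0.0]
contact_force: [0.4, -0.6, 0.2]
finger_gap: 0.647
grasp_force: 0.0
```

>>> servo_tool:
  offset:
    - [0,0,0]
    - [0,0,0]
    - [0,0,0]
    - [0,0,0]
    - [0,0,0]
  twist:
    - [0,0,0]
    - [0,0,0]
    - [0,0,0]
    - [0,0,0]
    - [0,0,0]
  grip: [0.8,0.8,0.8,0.8,0.8]

```text
t: 9.08
ee_pos: [0.5469, -0.2947, 0.0715]
ee_rot: [0.622, 0.783, -0.0, -0.0]
contact_force: [0.4, 0.1, 0.4]
finger_gap: 0.796
grasp_force: 0.0
```

>>> servo_tool:
  offset:
    - [0,0,-25]
    - [0,0,-35]
    - [0,0,-40]
    - [0,0,-40]
    - [0,0,-30]
  twist:
    - [0,0,0]
    - [0,0,0]
    - [0,0,0]
    - [0,0,0]
    - [0,0,0]
  grip: [0.8,0.8,0.8,0.8,0.8]

```text
t: 9.5
ee_pos: [0.5477, -0.2947, 0.2449]
ee_rot: [0.622, 0.783, 0.0, 0.001]
contact_force: [0.9, 0.4, 0.2]
finger_gap: 0.8
grasp_force: 0.0
```

```bash
python3 - <<'E'
from h import *
w=cam('wrist'); st=read_state(); p=st['ee_pos']; print(p)
save(w,'w4.png')
s=cam('scene'); 
b,_=blobs(w,(5,150,80),(16,255,255),200); b2,_=blobs(s,(5,150,100),(14,255,255),30)
print(b,b2)
o=[x for x in b2 if abs(x[1][0]-190)<40 and abs(x[1][1]-155)<30]
for x in b: print(x[1],onz(w,x[1],.105))
for x in o: print('s',onz(s,x[1],.1)); 
E
```

```text
[ 0.55045359 -0.29559647  0.25056203]
[([228, 137, 45, 61, 2097], [250.4, 169.1])] [([174, 137, 14, 8, 76], [180.8, 140.2]), ([356, 225, 13, 11, 52], [361.5, 230.5])]
[250.4, 169.1] [ 0.54575565 -0.28785405  0.105     ]
s [ 0.54392436 -0.29999399  0.1       ]
```

View pics/w4.png

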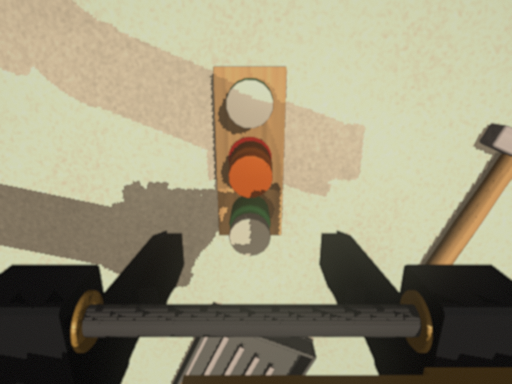

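The stray stands upright on the spot, its cap at (250,175), in line between the two white caps at (250,104) and (250,235).

>>> servo_tool:
  offset:
    - [28,15.4,-3]
    - [28,15.4,-3]
    - [28,15.4,-3]
    - [28,15.4,-3]
    - [28,15.4,-3]
  twist:
    - [0,0,0]
    - [0,0,0]
    - [0,0,0]
    - [0,0,0]
    - [0,0,0]
  grip: [0.8,0.8,0.8,0.8,0.8]

```text
t: 10.02
ee_pos: [0.59, -0.1395, 0.2557]
ee_rot: [0.622, 0.783, -0.0, -0.001]
contact_force: [0.4, -0.5, 0.0]
finger_gap: 0.8
grasp_force: 0.0
```

>>> servo_tool:
  offset:
    - [28,15.4,-3]
    - [28,15.4,-3]
    - [28,15.4,0]
    - [0,0,0]
    - [0,0,0]
  twist:
    - [0,0,0]
    - [0,0,0]
    - [0,0,0]
    - [0,0,6.5]
    - [0,0,6.5]
  grip: [0.8,0.8,0.8,0.8,0.8]

```text
t: 10.43
ee_pos: [0.6162, -0.0454, 0.2616]
ee_rot: [0.707, 0.707, 0.0, -0.001]
contact_force: [-0.8, -1.9, 0.4]
finger_gap: 0.802
grasp_force: 0.0
```

>>> servo_tool:
  offset:
    - [0,0,0]
    - [0,0,0]
    - [0,0,0]
    - [0,0,0]
    - [0,0,0]
  twist:
    - [0,0,0]
    - [0,0,0]
    - [0,0,0]
    - [0,0,0]
    - [0,0,0]
  grip: [0.8,0.8,0.8,0.8,0.8]

```text
t: 10.85
ee_pos: [0.6162, -0.0491, 0.2623]
ee_rot: [0.706, 0.708, -0.0, -0.0]
contact_force: [-0.4, 0.9, -0.3]
finger_gap: 0.798
grasp_force: 0.0
```

```bash
python3 - <<'E'
from h import *
w=cam('wrist'); st=read_state(); print(st['ee_pos'],st['ee_rot'],st['q'],np.abs(st['qvel']).max()); save(w,'w5.png')
o,_=ray(w,(0,0)); print(o)
b,l=blobs(w,(15,100,60),(32,255,255),200); print(b)
for x in b: print(onz(w,x[1],.12))
print('pred upper',proj(w,(.6185,.0045,.12)),'lower',proj(w,(.6185,.0045,.07)))
E
```

```text
[ 0.61626014 -0.04908009  0.2623836 ] [ 7.06587080e-01  7.07626095e-01 -3.17405895e-05 -8.13448742e-05] [ 0.43713038  0.54405171 -0.61567247  1.58680651  0.33850668  1.11954984
 -0.25806514] 0.007302578526741278
[0.6162987  0.03196742 0.39798077]
[([234, 96, 46, 46, 1551], [256.3, 118.6]), ([179, 255, 43, 50, 1108], [202.5, 277.6]), ([70, 291, 29, 61, 815], [80.3, 321.3]), ([402, 291, 31, 61, 442], [422.8, 319.6]), ([183, 336, 329, 48, 3649], [332.3, 373.1])]
[0.62060976 0.00231417 0.12      ]
[ 0.56718769 -0.15590298  0.12      ]
[ 0.43459524 -0.21011114  0.12      ]
[ 0.79878948 -0.20735722  0.12      ]
[ 0.70864387 -0.2815151   0.12      ]
pred upper [253.84709096 115.99475575] lower [253.47173758 110.97355331]
```

View pics/w5.png

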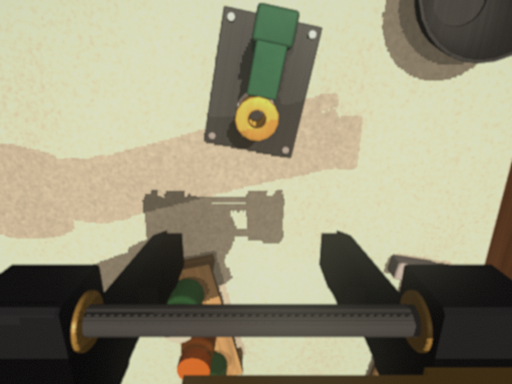

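The upper bushing ring is centred at (257,118.5), with its column up-image (+y).

>>> servo_tool:
  offset:
    - [34.5,-9.5,0]
    - [34.5,-9.5,0]
    - [34.5,-9.5,0]
    - [34.5,-9.5,0]
    - [34.5,-9.5,0]
  twist:
    - [0,0,0]
    - [0,0,0]
    - [0,0,0]
    - [0,0,0]
    - [0,0,0]
  grip: [0.8,0.8,0.8,0.8,0.8]

```text
t: 11.32
ee_pos: [0.5681, 0.125, 0.2627]
ee_rot: [0.707, 0.708, 0.0, 0.0]
contact_force: [0.7, 0.2, 0.3]
finger_gap: 0.801
grasp_force: 0.0
```

>>> servo_tool:
  offset:
    - [34.5,-9.5,0]
    - [34.5,-9.5,0]
    - [34.5,-9.5,0]
    - [0,0,0]
    - [0,0,0]
  twist:
    - [0,0,0]
    - [0,0,0]
    - [0,0,0]
    - [0,0,0]
    - [0,0,0]
  grip: [0.8,0.8,0.8,0.8,0.8]

```text
t: 11.73
ee_pos: [0.539, 0.2297, 0.2627]
ee_rot: [0.705, 0.709, 0.0, -0.0]
contact_force: [-0.1, -0.7, -1.0]
finger_gap: 0.799
grasp_force: 0.0
```

>>> servo_tool:
  offset:
    - [0,0,0]
    - [0,0,0]
    - [0,0,0]
    - [0,0,0]
    - [0,0,0]
  twist:
    - [0,0,0]
    - [0,0,0]
    - [0,0,0]
    - [0,0,0]
    - [0,0,0]
  grip: [0.8,0.8,0.8,0.8,0.8]

```text
t: 12.15
ee_pos: [0.5404, 0.2263, 0.2625]
ee_rot: [0.707, 0.707, -0.0, 0.0]
contact_force: [0.0, -0.5, 0.6]
finger_gap: 0.798
grasp_force: 0.0
```

```bash
python3 - <<'E'
from h import *
w=cam('wrist'); st=read_state(); print(st['ee_pos'],st['ee_rot'],st['q'],np.abs(st['qvel']).max()); save(w,'w6.png')
b,l=blobs(w,(100,100,25),(130,255,255),100); print(b)
for x in b: print(onz(w,x[1],.159))
E
```

```text
[0.54032765 0.22657704 0.26247097] [ 7.07130587e-01  7.07082971e-01 -5.92878269e-05  3.99616963e-05] [ 0.02173485  0.50139741 -0.67882623  1.67102338  0.34688132  1.09296065
 -0.75878719] 0.006458772266303099
[([462, 28, 50, 63, 2506], [490.3, 60.8]), ([240, 175, 25, 25, 580], [252.4, 186.9])]
[0.70754967 0.32140447 0.159     ]
[0.54152392 0.22889976 0.159     ]
```

View pics/w6.png

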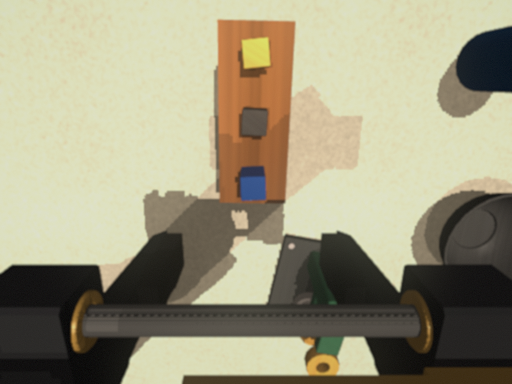

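The blue head is at (252,187), nearest the picture's bottom in the row, with brass at (256,53) and steel at (254,122). Next I separate its top face from its side.

```bash
python3 - <<'E'
from h import *
w=cam('wrist'); st=read_state(); T=R.from_quat(st['ee_rot']).as_matrix()
hsv=cv2.cvtColor(w['pixels'],cv2.COLOR_RGB2HSV)
print(hsv[166:206,252,2].tolist()); print(hsv[190,234:272,2].tolist())
v=hsv[...,2].copy(); m=cv2.inRange(hsv,(100,100,105),(130,255,255)); m[:,:225]=0;m[:,280:]=0;m[210:]=0
c=max(cv2.findContours(m,0,2)[0],key=cv2.contourArea); r=cv2.minAreaRect(c); print(r)
P=np.array([onz(w,p,.159) for p in cv2.boxPoints(r)]); e=np.diff(P,axis=0); print(P.mean(0),np.linalg.norm(e,axis=1),np.degrees(np.arctan2(e[:,1],e[:,0])), T.T@(P.mean(0)-st['ee_pos']))
s=cam('scene'); b,_=blobs(s,(105,120,40),(130,255,255),40); print(b)
E
```

```text
[109, 71, 73, 72, 74, 75, 73, 74, 74, 78, 92, 118, 135, 140, 140, 140, 140, 140, 139, 139, 139, 139, 139, 138, 139, 136, 138, 138, 139, 137, 137, 137, 137, 132, 110, 124, 134, 123, 109, 104]
[158, 153, 137, 104, 82, 74, 83, 120, 137, 139, 138, 138, 138, 138, 138, 138, 138, 138, 139, 138, 137, 140, 139, 140, 138, 139, 139, 140, 139, 140, 136, 116, 130, 151, 155, 153, 150, 151]
((252.5, 187.5), (23.0, 23.0), 90.0)
[0.54149668 0.22854619 0.159     ] [0.01794137 0.01912461 0.0183725 ] [-2.55572417e-02 -8.93083707e+01  1.79973734e+02] [0.00177554 0.00122777 0.10352008]
[([147, 63, 23, 8, 82], [158.1, 66.5]), ([125, 72, 29, 8, 131], [138.7, 75.6]), ([156, 87, 11, 9, 52], [159.6, 90.3]), ([343, 214, 14, 21, 120], [350.6, 221.6]), ([268, 355, 48, 29, 1142], [290.9, 370.9])]
```

>>> servo_tool:
  offset:
    - [1.5,1,20]
    - [0,0,35]
    - [0,0,35]
    - [0,0,20]
    - [0,0,8]
  twist:
    - [0,0,0]
    - [0,0,0]
    - [0,0,0]
    - [0,0,0]
    - [0,0,0]
  grip: [0.8,0.7,0.6,0.6,0.6]

```text
t: 12.72
ee_pos: [0.5392, 0.2275, 0.1412]
ee_rot: [0.707, 0.708, -0.002, -0.001]
contact_force: [0.3, -0.6, -0.4]
finger_gap: 0.603
grasp_force: 0.0
```

>>> servo_tool:
  offset:
    - [0,0,4.5]
    - [0,0,0]
    - [0,0,0]
    - [0,0,0]
    - [0,0,0]
  twist:
    - [0,0,0]
    - [0,0,0]
    - [0,0,0]
    - [0,0,0]
    - [0,0,0]
  grip: [0.6,0.5,0.4,0.4,0.4]

```text
t: 13.13
ee_pos: [0.5419, 0.2291, 0.1414]
ee_rot: [0.707, 0.707, 0.001, 0.0]
contact_force: [-0.4, -0.5, 0.0]
finger_gap: 0.401
grasp_force: 0.0
```

```bash
python3 - <<'E'
from h import *
w=cam('wrist'); st=read_state(); T=R.from_quat(st['ee_rot']).as_matrix(); print(st['ee_pos'],st['ee_rot'])
hsv=cv2.cvtColor(w['pixels'],cv2.COLOR_RGB2HSV); save(w,'w7.png')
b,l=blobs(w,(100,100,20),(130,255,255),100); print(b)
print('head top centre pred',proj(w,st['ee_pos']+T@np.array([0,0,-.019])))
E
```

```text
[0.54171258 0.22902846 0.14112278] [7.06800052e-01 7.07412743e-01 8.52001111e-04 4.14978800e-04]
[([228, 231, 45, 72, 2940], [250.2, 266.8])]
head top centre pred [250.53112423 282.14101107]
```

View pics/w7.png

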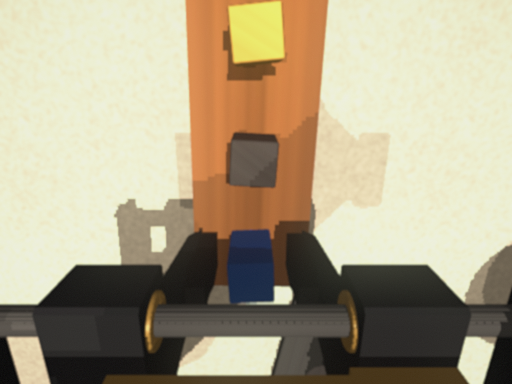

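The head is centred between the pads: its top face is at about (250,283), against a predicted (250.5,282).

>>> servo_tool:
  offset:
    - [0,0,0]
    - [0,0,0]
    - [0,0,0]
    - [0,0,0]
    - [0,0,0]
  twist:
    - [0,0,0]
    - [0,0,0]
    - [0,0,0]
    - [0,0,0]
    - [0,0,0]
  grip: [0.25,0.2,0.1,0.1,0.1]
  grip_force: 35

```text
t: 13.6
ee_pos: [0.5412, 0.2288, 0.1403]
ee_rot: [0.707, 0.707, 0.0, 0.0]
contact_force: [-0.4, -0.8, 3.0]
finger_gap: 0.228
grasp_force: 34.9
```

>>> servo_tool:
  offset:
    - [0,0,0]
    - [0,0,0]
    - [0,0,0]
    - [0,0,0]
    - [0,0,0]
  twist:
    - [0,0,0]
    - [0,0,0]
    - [0,0,0]
    - [0,0,0]
    - [0,0,0]
  grip: [0.1,0.1,0.1,0.1,0.1]

```text
t: 14.02
ee_pos: [0.5412, 0.2288, 0.1403]
ee_rot: [0.707, 0.707, 0.0, 0.0]
contact_force: [-1.6, -1.7, 5.2]
finger_gap: 0.226
grasp_force: 34.9
```

>>> servo_tool:
  offset:
    - [0,0,-10]
    - [0,0,-25]
    - [0,0,-35]
    - [0,0,-35]
    - [0,0,-25]
  twist:
    - [0,0,0]
    - [0,0,0]
    - [0,0,0]
    - [0,0,0]
    - [0,0,0]
  grip: [0.1,0.1,0.1,0.1,0.1]

```text
t: 14.43
ee_pos: [0.5412, 0.2294, 0.273]
ee_rot: [0.707, 0.708, 0.001, 0.0]
contact_force: [2.0, 0.9, -1.6]
finger_gap: 0.219
grasp_force: 34.9
```

>>> servo_tool:
  offset:
    - [0,0,0]
    - [-14,5,0]
    - [-28,10,0]
    - [-34,12,0]
    - [-34,12,0]
  twist:
    - [0,0,0]
    - [0,0,0]
    - [0,0,0]
    - [0,0,0]
    - [0,0,0]
  grip: [0.1,0.1,0.1,0.1,0.1]

```text
t: 14.85
ee_pos: [0.5796, 0.1181, 0.2693]
ee_rot: [0.706, 0.708, -0.001, -0.0]
contact_force: [1.0, -0.3, -0.5]
finger_gap: 0.224
grasp_force: 34.9
```

>>> servo_tool:
  offset:
    - [-34,12,0]
    - [-34,12,0]
    - [-28,10,0]
    - [-20,6,0]
    - [0,0,0]
  twist:
    - [0,0,0]
    - [0,0,0]
    - [0,0,0]
    - [0,0,0]
    - [0,0,0]
  grip: [0.1,0.1,0.1,0.1,0.1]

```text
t: 15.27
ee_pos: [0.6208, -0.0041, 0.2684]
ee_rot: [0.71, 0.705, -0.002, 0.001]
contact_force: [-0.5, -1.0, 0.0]
finger_gap: 0.227
grasp_force: 34.9
```

>>> servo_tool:
  offset:
    - [0,0,0]
    - [0,0,0]
    - [0,0,0]
    - [0,0,0]
    - [0,0,0]
  twist:
    - [0,0,0]
    - [0,0,0]
    - [0,0,0]
    - [0,0,0]
    - [0,0,0]
  grip: [0.1,0.1,0.1,0.1,0.1]

```text
t: 15.68
ee_pos: [0.62, 0.0041, 0.27]
ee_rot: [0.706, 0.708, 0.0, -0.0]
contact_force: [-0.6, -0.1, -0.9]
finger_gap: 0.223
grasp_force: 34.9
```

```bash
python3 - <<'E'
from h import *
w=cam('wrist'); st=read_state(); p=st['ee_pos']; T=R.from_quat(st['ee_rot']).as_matrix(); print(p,st['ee_rot'])
s=cam('scene')
n=proj(w,p+T@np.array([0,0,.1203])); u=proj(w,(.6205,.0025,.12)); ns=proj(s,p+T@np.array([0,0,.1203])); print(n,u,ns,proj(s,(.6205,.0025,.12)))
a=w['pixels'][100:300,180:330]; c,r=ns.astype(int); b=s['pixels'][r-50:r+50,c-50:c+50]
im=np.hstack([cv2.resize(a,(450,600)),cv2.resize(b,(350,350),interpolation=2)[:350]if 0 else np.vstack([cv2.resize(b,(350,350),interpolation=2),np.zeros((250,350,3),np.uint8)])])
cv2.imwrite('pics/w8.png',im[...,::-1]); np.save('w8.npy',w['pixels'])
E
```

```text
[0.6201074  0.00377069 0.27005321] [ 7.06214723e-01  7.07997714e-01  2.13556805e-05 -4.24811425e-05]
[251.15447608 183.97998811] [251.58611865 175.61626634] [234.26972904 186.71297312] [234.30921034 197.86174959]
```

View pics/w8.png

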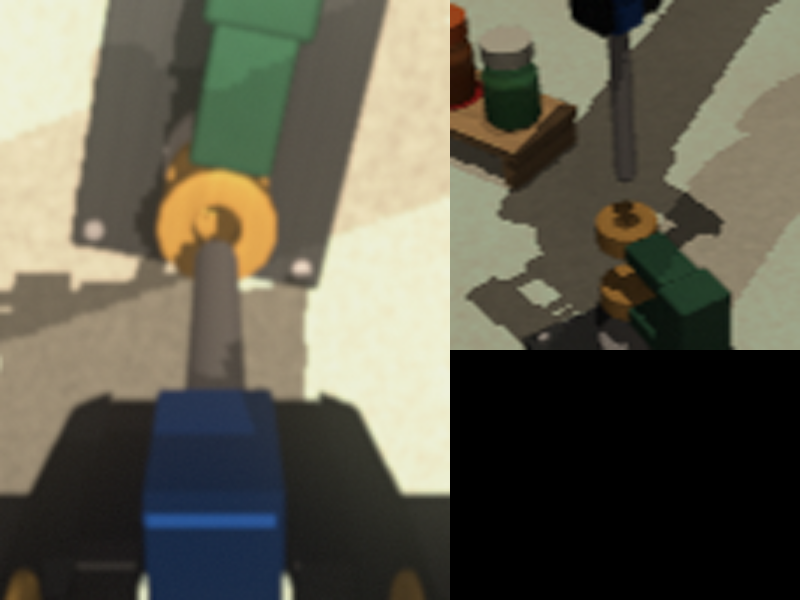

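The left crop shows the rod's nose tip at about (252,180) in the wrist image, just below the bore in the picture; the ring is centred near (252,174). The scene crop shows the nose right above the bushing.

```bash
cat > m.py <<'E'
from h import *
def meas():
    w=cam('wrist'); st=read_state(); p=st['ee_pos']; T=R.from_quat(st['ee_rot']).as_matrix()
    hsv=cv2.cvtColor(w['pixels'],cv2.COLOR_RGB2HSV)
    m=cv2.inRange(hsv,(13,110,150),(28,255,255)); u=proj(w,(.6205,.0025,.12)); k=np.zeros_like(m); cv2.circle(k,tuple(int(v) for v in u),26,255,-1); m&=k
    c=max(cv2.findContours(m,0,1)[0],key=cv2.contourArea)[:,0,:].astype(float)
    P=np.array([onz(w,q,.12)[:2] for q in c])
    from scipy.optimize import least_squares
    r=np.linalg.norm(P-[.6205,.0025],axis=1); 
    ok=(r>.015)&(r<.023)
    f=least_squares(lambda z:np.linalg.norm(P[ok]-z[:2],axis=1)-z[2],[.6205,.0025,.019],loss='soft_l1',f_scale=.0004)
    nz=T@np.array([0,0,.1203])+p
    gray=cv2.inRange(hsv,(0,0,40),(180,75,135))
    rows={}
    for z in (.035,.06,.08,.1,.11): 
        q=proj(w,p+T@np.array([0,0,z])); row=hsv[int(round(q[1]))]; 
        seg=np.abs(np.diff(row[int(q[0])-16:int(q[0])+17,2].astype(int))); L=int(q[0])-16+np.argmax(seg[:16]);Rr=int(q[0])-16+16+np.argmax(seg[16:])
        rows[z]=(round(float(q[0]),1),(L+Rr+1)/2,Rr-L)
    print('tcp',p.round(4),'ring',f.x.round(4),ok.sum(),len(ok),'nose pred',nz.round(4),proj(w,nz).round(1))
    print('rod cols pred,meas,width',rows)
    col=int(round(proj(w,nz)[0])); r0=int(proj(w,nz)[1]); print('col profile',r0-14,[hsv[i,col].tolist() for i in range(r0-14,r0+6)])
    print('d tool xy mm',(T.T@(np.r_[f.x[:2],.12]-nz))*1000)
if __name__=='__main__': meas()
E
python3 m.py
```

```text
tcp [0.6202 0.0034 0.27  ] ring [0.621  0.0026 0.0182] 99 149 nose pred [0.6202 0.0034 0.1497] [251.1 183.8]
rod cols pred,meas,width {0.035: (251.0, np.float64(251.5), np.int64(20)), 0.06: (251.1, np.float64(251.5), np.int64(18)), 0.08: (251.1, np.float64(251.5), np.int64(16)), 0.1: (251.1, np.float64(252.0), np.int64(15)), 0.11: (251.1, np.float64(248.0), np.int64(21))}
col profile 169 [[20, 155, 151], [20, 162, 191], [18, 166, 211], [17, 167, 215], [17, 168, 212], [17, 168, 210], [17, 166, 201], [17, 165, 176], [17, 162, 135], [17, 148, 110], [17, 121, 103], [15, 84, 106], [14, 59, 108], [16, 49, 109], [16, 54, 109], [15, 52, 108], [14, 51, 110], [16, 52, 108], [15, 52, 108], [15, 52, 108]]
d tool xy mm [-0.76320489  0.74515978 29.74705008]
```

>>> servo_tool:
  offset:
    - [-0.5,0.4,10]
    - [0,0,10]
    - [0,0,5]
    - [0,0,0]
    - [0,0,0]
  twist:
    - [0,0,0]
    - [0,0,0]
    - [0,0,0]
    - [0,0,0]
    - [0,0,0]
  grip: [0.1,0.1,0.1,0.1,0.1]

```text
t: 16.25
ee_pos: [0.6203, 0.0023, 0.2442]
ee_rot: [0.707, 0.707, -0.0, -0.0]
contact_force: [0.1, -1.0, -0.7]
finger_gap: 0.225
grasp_force: 34.9
```

>>> servo_tool:
  offset:
    - [0,0,0]
    - [0,0,0]
    - [0,0,0]
    - [0,0,0]
    - [0,0,0]
  twist:
    - [0,0,0]
    - [0,0,0]
    - [0,0,0]
    - [0,0,0]
    - [0,0,0]
  grip: [0.1,0.1,0.1,0.1,0.1]

```text
t: 16.67
ee_pos: [0.6208, 0.0023, 0.2452]
ee_rot: [0.707, 0.707, 0.0, 0.0]
contact_force: [-0.3, 0.3, -1.6]
finger_gap: 0.221
grasp_force: 34.9
```

```bash
python3 m.py; python3 - <<'E'
from h import *
s=cam('scene');t=cam('top'); p=read_state()['ee_pos']
for d,n in ((s,'s'),(t,'t')): print(n,proj(d,p-[0,0,.1203]),proj(d,(.621,.0026,.12)))
g=cv2.cvtColor(s['pixels'],cv2.COLOR_RGB2GRAY); 
for r in range(178,206,2): print(r,g[r,222:248].tolist())
E
```

```text
tcp [0.6208 0.0023 0.2452] ring [0.621  0.0025 0.0182] 109 164 nose pred [0.6208 0.0023 0.1249] [251.  183.6]
rod cols pred,meas,width {0.035: (250.9, np.float64(251.0), np.int64(19)), 0.06: (250.9, np.float64(251.5), np.int64(18)), 0.08: (251.0, np.float64(251.5), np.int64(16)), 0.1: (251.0, np.float64(249.5), np.int64(18)), 0.11: (251.0, np.float64(250.5), np.int64(16))}
col profile 169 [[18, 164, 232], [18, 165, 230], [18, 167, 229], [17, 169, 223], [17, 166, 190], [17, 163, 141], [18, 156, 131], [18, 160, 148], [17, 162, 154], [17, 163, 150], [17, 146, 138], [16, 104, 120], [15, 61, 108], [16, 50, 108], [16, 52, 107], [16, 54, 108], [14, 53, 110], [14, 54, 109], [14, 53, 110], [16, 54, 108]]
d tool xy mm [0.16703409 0.17435256 4.85972998]
s [234.08004613 196.07792996] [234.16171387 197.98993324]
t [247.44118941 174.25015597] [247.31684145 174.44517045]
178 [72, 71, 71, 73, 73, 72, 72, 61, 49, 50, 56, 59, 55, 54, 66, 74, 75, 75, 75, 73, 74, 75, 74, 73, 72, 74]
180 [70, 71, 72, 72, 72, 72, 72, 66, 54, 50, 56, 58, 56, 51, 63, 74, 75, 74, 75, 74, 75, 75, 75, 73, 73, 74]
182 [72, 72, 
[... 625 characters left out ...]
3, 73, 73, 73, 73, 72]
194 [73, 73, 75, 74, 73, 71, 68, 58, 40, 41, 53, 57, 58, 54, 57, 84, 96, 85, 77, 73, 70, 71, 70, 68, 57, 46]
196 [72, 73, 73, 72, 64, 82, 102, 102, 76, 40, 48, 54, 56, 51, 73, 95, 98, 99, 99, 97, 84, 75, 60, 46, 46, 47]
198 [73, 74, 74, 82, 95, 99, 101, 102, 75, 35, 34, 36, 35, 35, 38, 46, 76, 97, 98, 99, 97, 77, 58, 52, 46, 45]
200 [71, 71, 72, 70, 87, 100, 101, 100, 92, 68, 46, 40, 39, 43, 56, 85, 101, 99, 97, 98, 81, 85, 119, 131, 99, 51]
202 [73, 73, 73, 56, 48, 78, 95, 101, 100, 102, 103, 103, 103, 104, 103, 103, 103, 102, 94, 70, 41, 48, 81, 114, 128, 126]
204 [72, 72, 73, 60, 40, 41, 45, 51, 55, 74, 91, 93, 94, 96, 94, 69, 44, 44, 42, 42, 41, 42, 42, 42, 42, 43]
```

The scene view and the wrist tip both put the nose about 1.5 mm toward −y of the bore. I'll shift by that and lower gently.

>>> servo_tool:
  offset:
    - [1.4,-0.3,0]
    - [0,0,2]
    - [0,0,2]
    - [0,0,2]
    - [0,0,0]
  twist:
    - [0,0,0]
    - [0,0,0]
    - [0,0,0]
    - [0,0,0]
    - [0,0,0]
  grip: [0.1,0.1,0.1,0.1,0.1]

```text
t: 17.23
ee_pos: [0.62, 0.0036, 0.2383]
ee_rot: [0.707, 0.707, -0.0, -0.0]
contact_force: [1.3, -0.2, -0.8]
finger_gap: 0.225
grasp_force: 34.9
```

>>> servo_tool:
  offset:
    - [0,0,2]
    - [0,0,2]
    - [0,0,0]
    - [0,0,0]
    - [0,0,0]
  twist:
    - [0,0,0]
    - [0,0,0]
    - [0,0,0]
    - [0,0,0]
    - [0,0,0]
  grip: [0.1,0.1,0.1,0.1,0.1]

```text
t: 17.65
ee_pos: [0.6204, 0.0037, 0.235]
ee_rot: [0.707, 0.707, 0.0, 0.0]
contact_force: [-0.9, 0.3, -1.7]
finger_gap: 0.225
grasp_force: 34.9
```

>>> servo_tool:
  offset:
    - [0,0,3]
    - [0,0,3]
    - [0,0,3]
    - [0,0,3]
    - [0,0,0]
  twist:
    - [0,0,0]
    - [0,0,0]
    - [0,0,0]
    - [0,0,0]
    - [0,0,0]
  grip: [0.1,0.1,0.1,0.1,0.1]

```text
t: 18.07
ee_pos: [0.6199, 0.0036, 0.2221]
ee_rot: [0.707, 0.707, -0.001, -0.0]
contact_force: [0.3, -0.2, -0.7]
finger_gap: 0.227
grasp_force: 34.9
```

>>> servo_tool:
  offset:
    - [0,0,4]
    - [0,0,4]
    - [0,0,4]
    - [0,0,0]
    - [0,0,0]
  twist:
    - [0,0,0]
    - [0,0,0]
    - [0,0,0]
    - [0,0,0]
    - [0,0,0]
  grip: [0.1,0.1,0.1,0.1,0.1]

```text
t: 18.48
ee_pos: [0.6202, 0.0037, 0.2106]
ee_rot: [0.707, 0.707, -0.0, -0.0]
contact_force: [-1.1, -1.1, -1.5]
finger_gap: 0.223
grasp_force: 34.9
```

>>> servo_tool:
  offset:
    - [0,0,4]
    - [0,0,4]
    - [0,0,4]
    - [0,0,4]
    - [0,0,0]
  twist:
    - [0,0,0]
    - [0,0,0]
    - [0,0,0]
    - [0,0,0]
    - [0,0,0]
  grip: [0.1,0.1,0.1,0.1,0.1]

```text
t: 18.9
ee_pos: [0.6198, 0.0036, 0.1939]
ee_rot: [0.707, 0.707, -0.001, -0.001]
contact_force: [-0.2, 0.1, -1.6]
finger_gap: 0.22
grasp_force: 34.9
```

>>> servo_tool:
  offset:
    - [0,0,2]
    - [0,0,2]
    - [0,0,2]
    - [0,0,0]
    - [0,0,0]
  twist:
    - [0,0,0]
    - [0,0,0]
    - [0,0,0]
    - [0,0,0]
    - [0,0,0]
  grip: [0.1,0.1,0.1,0.1,0.1]

```text
t: 19.32
ee_pos: [0.6203, 0.0037, 0.1889]
ee_rot: [0.707, 0.707, -0.0, -0.0]
contact_force: [0.5, -0.6, -1.0]
finger_gap: 0.222
grasp_force: 34.9
```

>>> servo_tool:
  offset:
    - [0,0,2]
    - [0,0,2]
    - [0,0,2]
    - [0,0,0]
    - [0,0,0]
  twist:
    - [0,0,0]
    - [0,0,0]
    - [0,0,0]
    - [0,0,0]
    - [0,0,0]
  grip: [0.1,0.1,0.1,0.1,0.1]

```text
t: 19.73
ee_pos: [0.6203, 0.0037, 0.1828]
ee_rot: [0.707, 0.707, -0.0, -0.0]
contact_force: [-0.4, 0.0, -1.3]
finger_gap: 0.226
grasp_force: 34.9
```

```bash
python3 - <<'E'
from h import *
s=cam('scene'); st=read_state(); p=st['ee_pos']; print(p,st['contact_force'],st['ft_torque'])
for z in (.15,.14,.13,.09,.07): print(z,proj(s,(p[0],p[1],z)).round(1))
g=cv2.cvtColor(s['pixels'],cv2.COLOR_RGB2GRAY)
for r in range(180,220,3): print(r,g[r,222:248].tolist())
E
```

```text
[0.62034087 0.00374923 0.18290269] [ 0.56755902  1.01165153 -2.14080146] [-0.04066313 -0.06097846  0.0229479 ]
0.15 [234.2 186.7]
0.14 [234.4 190.5]
0.13 [234.6 194.3]
0.09 [235.3 209. ]
0.07 [235.7 216. ]
180 [41, 19, 7, 3, 5, 7, 4, 5, 4, 5, 4, 9, 12, 15, 19, 19, 20, 27, 45, 65, 74, 75, 74, 74, 73, 73]
183 [70, 71, 71, 71, 56, 28, 9, 4, 4, 6, 9, 13, 20, 27, 40, 61, 70, 70, 70, 72, 72, 72, 73, 73, 74, 74]
186 [70, 70, 71, 70, 73, 72, 71, 72, 65, 48, 38, 39, 38, 37, 38, 59, 73, 74, 74, 75, 73, 72, 73, 73, 73, 60]
189 [70, 70, 69, 72, 71, 72, 71, 71, 71, 55, 36, 38, 38, 46, 53, 64, 75, 74, 74, 74, 73, 73, 72, 58, 45, 51]
192 [72, 72, 71, 72, 72, 70, 72, 73, 73, 58, 41, 39, 39, 47, 50, 60, 71, 72, 71, 71, 72, 61, 47, 46, 46, 95]
195 [71, 72, 71, 74, 71, 61, 43, 34, 35, 34, 35, 38, 39, 49, 53, 44, 75, 98, 95, 83, 60, 44, 44, 45, 45, 45]
198 [72, 74, 74, 59, 38, 34, 35, 35, 33, 32, 34, 47, 58, 58, 53, 49, 76, 97, 98, 99, 96, 73, 46, 45, 46, 46]
201 [71, 71, 71, 53, 33, 34, 33, 39, 43, 77, 94, 82, 80, 92, 101, 100, 100, 101, 100, 91, 65, 41, 47, 50, 46, 45]
204 [72, 72, 72, 59, 35, 33, 42, 51, 54, 74, 91, 92, 94, 95, 93, 69, 43, 44, 40, 41, 42, 42, 41, 41, 75, 77]
207 [75, 75, 74, 74, 65, 50, 46, 47, 51, 52, 55, 45, 33, 37, 41, 41, 41, 41, 41, 41, 41, 41, 41, 41, 40, 42]
210 [72, 73, 75, 74, 76, 75, 75, 74, 74, 71, 54, 32, 23, 17, 16, 27, 38, 42, 43, 42, 42, 41, 42, 41, 42, 47]
213 [75, 75, 75, 75, 75, 76, 64, 43, 35, 34, 33, 34, 38, 38, 30, 17, 16, 18, 29, 41, 42, 42, 42, 44, 48, 53]
216 [73, 75, 75, 74, 67, 50, 34, 34, 33, 34, 32, 33, 37, 38, 37, 37, 31, 20, 16, 16, 21, 38, 51, 52, 45, 41]
219 [73, 71, 72, 74, 58, 60, 90, 99, 99, 100, 80, 47, 34, 35, 34, 35, 35, 35, 34, 30, 19, 27, 40, 46, 50, 51]
```

The nose should now be about 7 mm inside the lower bushing, with no contact force. I'll go on down to a nose height of about 0.040.

>>> servo_tool:
  offset:
    - [0,0,3]
    - [0,0,3]
    - [0,0,3]
    - [0,0,3]
    - [0,0,0]
  twist:
    - [0,0,0]
    - [0,0,0]
    - [0,0,0]
    - [0,0,0]
    - [0,0,0]
  grip: [0.1,0.1,0.1,0.1,0.1]

```text
t: 20.2
ee_pos: [0.6199, 0.0037, 0.1701]
ee_rot: [0.707, 0.707, -0.0, -0.0]
contact_force: [-0.4, 0.7, -0.9]
finger_gap: 0.219
grasp_force: 34.9
```

>>> servo_tool:
  offset:
    - [0,0,3]
    - [0,0,3]
    - [0,0,3]
    - [0,0,1.5]
    - [0,0,0]
  twist:
    - [0,0,0]
    - [0,0,0]
    - [0,0,0]
    - [0,0,0]
    - [0,0,0]
  grip: [0.1,0.1,0.1,0.1,0.1]

```text
t: 20.62
ee_pos: [0.6201, 0.0037, 0.16]
ee_rot: [0.707, 0.707, -0.0, -0.0]
contact_force: [0.4, 0.9, -1.3]
finger_gap: 0.226
grasp_force: 34.9
```

>>> servo_tool:
  offset:
    - [0,0,0]
    - [0,0,0]
    - [0,0,0]
    - [0,0,0]
    - [0,0,0]
  twist:
    - [0,0,0]
    - [0,0,0]
    - [0,0,0]
    - [0,0,0]
    - [0,0,0]
  grip: [0.1,0.1,0.1,0.1,0.1]

```text
t: 21.03
ee_pos: [0.6204, 0.0038, 0.1606]
ee_rot: [0.707, 0.707, 0.0, 0.0]
contact_force: [0.4, 1.4, -0.9]
finger_gap: 0.227
grasp_force: 34.9
```

```bash
python3 - <<'E'
from h import *
st=read_state(); p=st['ee_pos']; print(p,st['contact_force'],np.abs(st['qvel']).max(),st['grasp_force'])
s=cam('scene'); t=cam('top')
b,_=blobs(s,(105,120,30),(130,255,255),15); print([x for x in b if abs(x[1][0]-235)<25 and abs(x[1][1]-190)<30], 'head pred lo/hi',proj(s,p-[0,0,.0153]),proj(s,p+[0,0,.0187]))
print(proj(s,p-[0,0,.1203]),proj(s,(.621,.0026,.054)),proj(s,(.621,.0026,.026)))
b,_=blobs(s,(5,150,100),(14,255,255),15); print([ (x,onz(s,x[1],.1)) for x in b if x[1][0]<230])
E
```

```text
[0.62043239 0.0037572  0.16060769] [ 0.42680396  1.37096422 -0.85950018] 0.00293133710989176 34.92690612562001
[([234, 180, 7, 13, 58], [237.0, 185.9])] head pred lo/hi [234.23156393 188.50529316] [233.52238155 174.97101373]
[236.20041239 226.07947144] [235.41457665 221.37604912] [235.9101672 230.6268133]
[(([105, 119, 6, 8, 17], [107.5, 122.8]), array([ 0.63673749, -0.53093364,  0.1       ])), (([174, 137, 14, 8, 88], [180.5, 140.5]), array([ 0.54541312, -0.29926876,  0.1       ]))]
```

```bash
python3 -c "
from rig import close_job; print(close_job())"
```

```text
the job is handed in; nothing more can be done
None
```

I handed the job in, with no verdict shown: the stray jar stands released on the red spot, and the blue punch is through both bushings, still gripped, its nose at about 40 mm (worked out from the tool height), which is about 14 mm below the lower bushing and 14 mm above the anvil.

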